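Zero the dosing pump's counter and snap its cover on

TASK

Get the dosing pump ready for its next run: turn the counter's reset knob all the way back to its zero stop, then set the rectangular clip cover over the knob and press it down until it snaps on. Keep pressing it firmly down against its seal (about 10 N) and finish like that, with the fingers still on the cover and pushing; leave the other things on the bench where they are.

Things in the scene. Friction and masses are not known exactly. Their poses are not given: they have to be found in the camera images.
- pump: White benchtop dosing pump fixed to the bench: housing 170 mm (its x) by 260 mm (its y), deck 45 mm above the bench. On the deck: the grey counter boss with the knob on it and, on the +y side (y = 75 to 185 mm), a motor hump 65 mm higher than the deck. Origin: on the bench straight below the centre of the boss. -x is the pump's front, towards the robot, up to 0.4 rad askew; z is up.
- boss_top (a point): Centre of the top of the boss, 69 mm above the bench; axes as the pump. The boss is a grey block 60 mm along x by 44 mm along y, 24 mm high above the deck, with rounded edges. The cover goes over it.
- snap (a point): Centre of the boss at the height of its snap balls, 60 mm above the bench; axes as the pump. Two spring-loaded steel balls stand 4 mm proud of each long side (+y and -y) of the boss; they give way under the cover's ribs.
- seat (a point): Centre of the boss at the height of the unpressed seal's top, 51 mm above the bench; axes as the pump. When the cover is on, the centre of its rim is here or up to 4 mm lower, its x along the pump's x (either way round).
- seal: Black rubber seal frame on the pump's deck round the foot of the boss, 85 x 68 mm outside, on which the cover's rim lands. Origin: centre of its top face. It yields about 3 N per mm, by 4 mm at most (about 13 N), and is then solid.
- knob_grip (a point): On the axis of the counter's reset knob, 97 mm above the bench, 8 mm below the knob's top, 20 mm above its skirt. The knob stands on the boss: a black bar 34 mm long (this point's x), 14 mm wide (y), 28 mm high over a round skirt 32 mm across. A white line on the bar's top and a nose on the skirt mark its pointer end (this point's -x).
- reset_knob (a joint): Angle of the counter's reset knob, rad. 0 is the hard zero stop: pointer end to the pump's front (-x of the pump). It grows clockwise seen from above, to 2.4, and starts between 0.6 and 2.0: turn it counter-clockwise seen from above to bring it back to zero. It needs about 0.05 N m and stays where it is left.
- cover: Grey rectangular clip cover, a box open below, 70 mm (x) by 61 mm (y), 66 mm high plus a fin on top, walls 2.5 mm, 0.10 to 0.16 kg, the same after a half turn. Inside each long wall (at +y and -y) runs a round rib 5 mm above the rim, 48 mm between the ribs; free play on the boss about 2 mm each way. It stands loose on the bench right of the pump, opening down. Origin: centre of its rim.
- cover_grip (a point): Middle of the cover's grip, 86 mm above its rim, 20 mm above its flat top; axes as the cover. The grip is a fin 46 mm long (x), 12 mm wide (y), 31 mm high above the flat top.
- cover_rim (a point): Centre of the cover's rim; axes as the cover. Lowered over the boss, the cover first rests on the balls with this point about 9 mm above the seat; pressing takes some 7 to 13 N at most until the ribs jump past the balls; the force then drops to nothing or pulls a little down, and rises again as the rim squeezes the seal. Snapped on and let go, it rests on the seal with only 3 to 4 N.
- round_cap: grey round cap with a stub on top, 62 mm across, 75 mm high; belongs to another instrument. Origin: centre of its underside.
- beaker: small glass beaker, 52 mm across, 60 mm high. Origin: centre of its underside.
- reagent: glass reagent bottle, 60 mm across, 130 mm high. Origin: centre of its underside.
- tube_rack: green tube rack 75 x 130 mm with capped tubes, 96 mm high. Origin: centre of its underside.
- pipette: white hand pipette lying on the bench, 220 mm long, 22 mm thick. Origin: on the bench under its body, 105 mm from the tip.
- wash_bottle: white wash bottle, 64 mm across, 160 mm high. Origin: centre of its underside.
- tip_box: blue box with clear lid, 120 x 85 mm, 80 mm high. Origin: centre of its underside.
Not all that is in view belongs to the job. Leave any pink look-alike of the cover alone.

How it is judged (in metres and radians):
On the way, in this order (a step that is already met when the one before it is completed fails the run):
1. the reset knob is back at its zero stop (value of joint reset_knob below 0.07 rad), for 0.3 s.
2. the clip cover has snapped on over the boss (z of cover in the frame of seat below 0.001 m and horizontal distance between cover and seat below 0.004 m and angle between cover's own z axis and vertical below 0.08 rad and angle between the x axis of cover and the x axis of pump, either way round below 0.12 rad), for 0.2 s.
At the end, for the whole second after the job is handed in: The knob is within 0.09 rad of its zero stop; the cover is snapped on: rim no more than 1 mm above the seat, centred within 4 mm, upright within 0.08 rad and square to the pump within 0.12 rad; the fingers are on the cover and it presses on the seal with more than 6.5 N throughout (all of step 2 and value of joint reset_knob below 0.09 rad and contact force between seal and cover above 6.5 N and contact force between the fingers and cover above 3 N); the arm keeps its last pose, push and grip.
It fails at once if another thing on the bench is shifted by more than 30 mm (distance of any of round_cap, beaker, reagent, tube_rack, pipette, wash_bottle, tip_box from where it was at the start of the episode above 0.03 m).
It also fails if it takes over 72 s, if anything falls off the work surface, if the arm or the gripper's body presses on something with over 40 N, if the wrist force passes 120 N, or if a joint passes its speed limit or range.

ROBOT

A 6-joint arm with a two-finger parallel gripper is mounted at the origin on the work surface. World frame = base frame: x ahead of the robot, y to its left, z up, the work surface at z = 0. Lengths are in m, angles in degrees, forces in N, time in s.
With the tool pointing down it reaches from about 0.4 to 0.825 m from the base axis. Payload 7 kg.
Tool frame: the origin (TCP) lies midway between the tips of the shut fingers; the grasp point (between the pads) lies 19 mm behind it; z points along the fingers, y is the direction in which the jaws open and shut (so a half turn about z gives the same grasp; the last joint's range is limited). The gripper opens to 88 mm and grips with 3 to 60 N. Pads are 19 mm wide; open, the fingers measure 130 mm over their backs; the gripper's body (78 mm by 193 mm) begins 47 mm behind the grasp point.
Start: joints at [-54.081, 20.546, 0.682, 0, -70.136, -16.507], TCP at [0.224, -0.637, 0.227] pointing down, gripper open.
Joint ranges: [-176.03, 176.03], [-82.01, 121.73], [-58.28, 71.71], [-173.87, 95.51], [-174.79, -0.11], [-173.66, 173.66]. Speed limits (degrees/s): [136.94, 136.94, 172.46, 180, 180, 180].

INTERFACE

Orientations are given as a 3x3 rotation matrix whose columns are the frame's x, y, z axes.
In Python, from rig import robot gives the robot as it stands. Calls block until the motion is done:
- robot.goto(position, orientation): joint-space move of the TCP to a pose.
- robot.servo_line(position, ori=None, speed=0.15): straight line of the TCP; ori=None keeps the orientation; speed is the mean speed in m/s.
- robot.movej(angles): joint-space move.
- robot.move_gripper(opening): opening from 0.0 (shut) to 1.0 (fully open); the grip force is fixed at half the most; returns when the fingers have stopped.
- robot.dwell(seconds).
- robot.ik(position, orientation): joint angles nearest the present ones, or None.
- robot.grab_frame(name): name is "side" or "top"; returns (picture, depth): 480x640x3 uint8, red, green, blue; 480x640 float32, m along the optical axis (not along the pixel's ray), 0 where there is no reading.
- robot.camera_info(name): a dict with "vfov" (degrees; the focal length in pixels is half the picture's height over the tangent of half this angle, whatever the lens; pixels are square), "cx", "cy" (the principal point, pixels), "view" (4x4, takes a point from world to camera coordinates). Camera axes: x right, y down, z forward; pixel columns grow to the right and rows downward; lengths in m; the calibration is good to about 2 mm. A picture is of the moment at which its call begins. camera_info takes no time and is no camera call.
A pose or a line that the arm cannot do raises robot.Unreachable and nothing moves.
- robot.job_done(): hands the job in, once; it reports no verdict.
Readings, each from a call of its own:
- robot.read_t(): time.
- robot.read_qpos(): joint angles.
- robot.read_qvel(): joint speeds.
- robot.read_effort(): joint torques, N m.
- robot.read_position(): TCP position.
- robot.read_tcp_rot(): TCP orientation.
- robot.read_force(): force on the tool from outside, world axes, zero at the start.
- robot.read_ft_torque(): the same for the moment, N m.
- robot.read_grip_width(): opening from 0.0 (shut) to 1.0 (fully open).
Only numpy, scipy, OpenCV 4.12 (cv2) and the standard library are available. Lean on these libraries where they do the work, as an engineer would, in place of code of your own. Each camera call takes 0.05 s, during which the arm holds its last target.

## Working session

There is one attempt and no reset: what is moved stays moved. The work goes in short steps, each a Python script; the robot and the scene stay as the last script left them, time stands still between calls to the robot, and variables do not carry over. Pictures are saved under pics/ and viewed, and the job is handed in when it is done.

```bash
ls; mkdir -p pics
python3 - <<'E'
from rig import robot
import cv2,numpy as np
for n in("side","top"):
    p,d=robot.grab_frame(n); cv2.imwrite(f"pics/{n}0.png",p[:,:,::-1]); np.save(f"pics/{n}0.npy",d)
    i=robot.camera_info(n); print(n,i)
print(robot.read_t(),robot.read_position(),robot.read_force())
E
```

```text
pics
side {'vfov': 44.737892769164475, 'cx': 314.05950171834525, 'cy': 228.62639440055779, 'view': array([[-0.8763527 , -0.48162175, -0.00681413,  0.52982333],
       [-0.33912548,  0.6269911 , -0.70133877,  0.22583299],
       [ 0.34205241, -0.61230928, -0.71279555,  1.28357025],
       [ 0.        ,  0.        ,  0.        ,  1.        ]])}
top {'vfov': 57.15857679489768, 'cx': 316.5530357212255, 'cy': 232.96268461934275, 'view': array([[-0.02867318, -0.99950639, -0.01283824,  0.08106615],
       [-0.99097816,  0.030106  , -0.13059827,  0.55608155],
       [ 0.13092031,  0.00897775, -0.99135224,  0.82581262],
       [ 0.        ,  0.        ,  0.        ,  1.        ]])}
0.1 [ 0.22415555 -0.63622501  0.22572872] [ 0.26219632 -0.9865597   0.46064627]
```

View pics/side0.png

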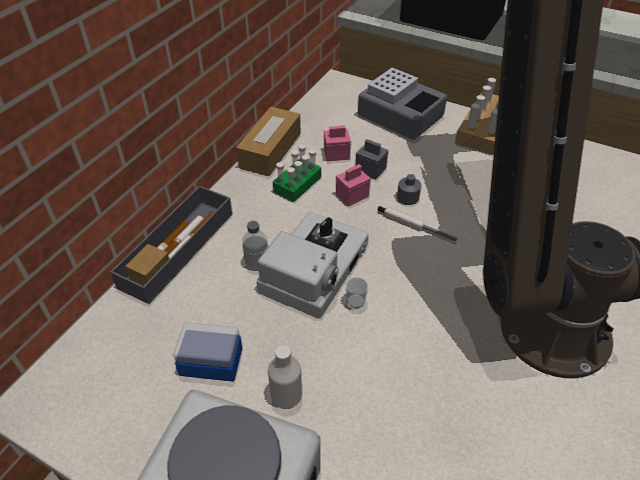

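View pics/top0.png

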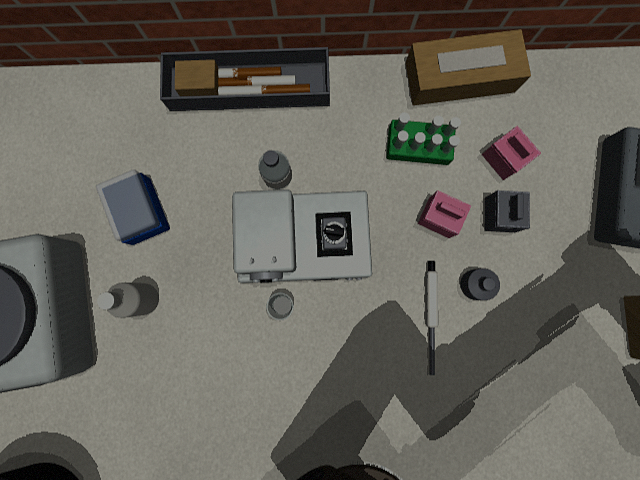

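The top view shows the pump with the knob at about (333,233), the grey rectangular cover at (507,210), the round cap at (480,284) and pink look-alikes at (445,213) and (512,152). Next I'll zoom in on the knob and cover.

```bash
cat > h.py <<'E'
import numpy as np,cv2
from rig import robot
def cloud(n,d):
    i=robot.camera_info(n); f=240/np.tan(np.radians(i["vfov"]/2))
    v,u=np.mgrid[:480,:640]
    P=np.stack([(u-i["cx"])/f*d,(v-i["cy"])/f*d,d],-1)
    V=np.array(i["view"]); R=V[:3,:3]; t=V[:3,3]
    W=(P-t)@R
    W[d<=0]=np.nan
    return W
def pix(n,p):
    i=robot.camera_info(n); f=240/np.tan(np.radians(i["vfov"]/2)); V=np.array(i["view"])
    c=np.atleast_2d(p)@V[:3,:3].T+V[:3,3]
    return c[:,:2]/c[:,2:]*f+[i["cx"],i["cy"]]
def ray(n,uv,z):
    i=robot.camera_info(n); f=240/np.tan(np.radians(i["vfov"]/2)); V=np.array(i["view"]);R=V[:3,:3];t=V[:3,3]
    uv=np.atleast_2d(uv); r=np.c_[(uv-[i["cx"],i["cy"]])/f,np.ones(len(uv))]@R; o=-R.T@t
    return o+r*((z-o[2])/r[:,2])[:,None]
E
python3 - <<'E'
from h import *
A=cv2.imread("pics/top0.png"); 
def crop(A,x,y,w,h,s): return cv2.resize(A[y:y+h,x:x+w],None,fx=s,fy=s,interpolation=cv2.INTER_CUBIC)
c1=crop(A,303,203,60,60,6); c2=crop(A,475,180,60,60,6)
cv2.imwrite("pics/c1.png",np.hstack([c1,c2]))
for n in("top","side"):
    d=np.load(f"pics/{n}0.npy"); W=cloud(n,d); np.save(f"pics/W{n}.npy",W)
W=np.load("pics/Wtop.npy"); Ws=np.load("pics/Wside.npy")
def rect(W,m,name):
    p=W[m][:,:2]; 
    r=cv2.minAreaRect((p*1000).astype(np.float32)); print(name,m.sum(),r,W[m].mean(0))
z=W[...,2]; v,u=np.mgrid[:480,:640]
def box(x0,x1,y0,y1): return (u>=x0)&(u<x1)&(v>=y0)&(v<y1)
b=box(225,380,180,290)
print(np.histogram(z[b],bins=np.arange(-.01,.13,.005)))
rect(W,b&(z>.04)&(z<.05),"deck"); rect(W,b&(z>.105)&(z<.115),"hump")
b=box(310,358,208,262); rect(W,b&(z>.1),"knob"); rect(W,b&(z>.0485)&(z<.055),"seal");rect(W,b&(z>.065)&(z<.072),"boss")
b=box(480,535,183,238); print(np.histogram(z[b],bins=np.arange(-.01,.13,.005)))
rect(W,b&(z>.06)&(z<.07),"cover top");rect(W,b&(z>.09),"fin")
E
```

```text
(array([   9, 2553, 2125,   20,   13,   14,   27,   32,   35,  107, 3013,
       2316,  540,   34,   65,  383,  150,   91,   43,   64,   69,   64,
        310, 3002, 1864,    2,    3,   18]), array([-0.01 , -0.005,  0.   ,  0.005,  0.01 ,  0.015,  0.02 ,  0.025,
        0.03 ,  0.035,  0.04 ,  0.045,  0.05 ,  0.055,  0.06 ,  0.065,
        0.07 ,  0.075,  0.08 ,  0.085,  0.09 ,  0.095,  0.1  ,  0.105,
        0.11 ,  0.115,  0.12 ,  0.125,  0.13 ]))
deck 5329 ((567.6468505859375, 89.78262329101562), (198.58775329589844, 257.1201171875), 0.0846048891544342) [0.54985906 0.04188742 0.04476699]
hump 4866 ((551.9117431640625, 116.01717376708984), (160.88162231445312, 199.3773193359375), 0.7092275023460388) [0.55566727 0.15936789 0.10947127]
knob 145 ((554.9894409179688, 31.850984573364258), (33.13814163208008, 14.230093955993652), 78.96855926513672) [0.55469737 0.03195287 0.10466988]
seal 702 ((552.8510131835938, 32.094581604003906), (83.97372436523438, 99.57967376708984), 78.66783905029297) [0.55307628 0.03160756 0.05097627]
boss 445 ((555.0781860351562, 31.297801971435547), (60.05287551879883, 47.332393646240234), 1.6084755659103394) [0.55367859 0.03200582 0.06854364]
(array([  3, 804, 460,  48,  35,  48,  45,  39,  47,  52,  40,  48,  35,
        62, 394, 535,  31,  32,  28,  31,  61, 133,   1,   0,   0,   0,
         0,   0]), array([-0.01 , -0.005,  0.   ,  0.005,  0.01 ,  0.015,  0.02 ,  0.025,
        0.03 ,  0.035,  0.04 ,  0.045,  0.05 ,  0.055,  0.06 ,  0.065,
        0.07 ,  0.075,  0.08 ,  0.085,  0.09 ,  0.095,  0.1  ,  0.105,
        0.11 ,  0.115,  0.12 ,  0.125,  0.13 ]))
cover top 929 ((590.3746337890625, -309.2042541503906), (63.07091522216797, 70.79276275634766), 84.5302963256836) [ 0.58862978 -0.30540905  0.06522627]
fin 195 ((590.439208984375, -308.952880859375), (12.765374183654785, 46.13243865966797), 85.56678009033203) [ 0.59001605 -0.30829764  0.09568569]
```

View pics/c1.png

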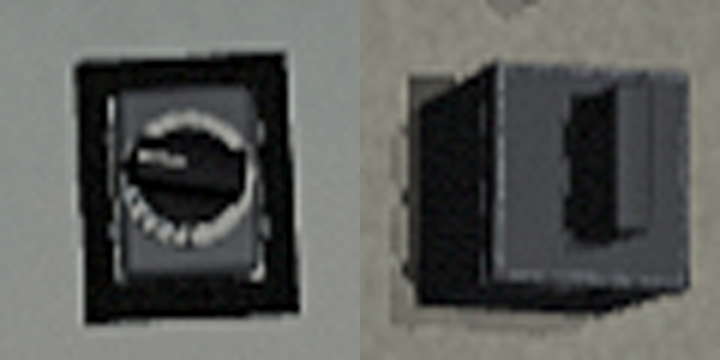

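Run:
```python
from h import *
W=np.load("pics/Wtop.npy"); Ws=np.load("pics/Wside.npy")
v,u=np.mgrid[:480,:640]
def box(x0,x1,y0,y1): return (u>=x0)&(u<x1)&(v>=y0)&(v<y1)
# seal by dark pixels in rgb
A=cv2.imread("pics/top0.png"); g=A.max(2)
m=(box(310,358,208,262)&(g<45)).astype(np.uint8)
n,l,s,c=cv2.connectedComponentsWithStats(m); k=1+np.argmax(s[1:,4]); print(s[k])
cs,_=cv2.findContours((l==k).astype(np.uint8),0,1); h=cs[0][:,0]
P=ray("top",h.astype(float),.050)[:,:2]
r=cv2.minAreaRect((P*1000).astype(np.float32)); print("seal rgb",r)
def show(W,m,n):
    r=cv2.minAreaRect((W[m][:,:2]*1000).astype(np.float32)); print(n,m.sum(),r)
z=W[...,2]; x,y=W[...,0],W[...,1]
near=(abs(x-.555)<.05)&(abs(y-.032)<.05)
for a,b in((.066,.073),(.062,.073)): show(W,near&(z>a)&(z<b)&(np.hypot(x-.555,y-.032)<.045),"boss top cam")
# hump top edges
m=box(225,300,180,290)&(z>.105)&(z<.12); 
m=cv2.morphologyEx(m.astype(np.uint8),cv2.MORPH_OPEN,np.ones((7,7)))>0; show(W,m,"hump")
m=box(225,380,180,290)&(z>.04)&(z<.05)&(x>.45)&(x<.66)&(y<.09); m=cv2.morphologyEx(m.astype(np.uint8),cv2.MORPH_OPEN,np.ones((5,5)))>0;show(W,m,"deck")
zs=Ws[...,2]; xs,ys=Ws[...,0],Ws[...,1]
near=(abs(xs-.555)<.05)&(abs(ys-.032)<.05)
show(Ws,near&(zs>.1)&(zs<.11),"knob side"); show(Ws,near&(zs>.065)&(zs<.073),"boss side")
near=(abs(xs-.59)<.045)&(abs(ys+.31)<.04)
show(Ws,near&(zs>.06)&(zs<.07),"cover side");show(Ws,near&(zs>.09)&(zs<.105),"fin side")
np.set_printoptions(precision=4,suppress=True)
B=np.load("pics/Wside.npy")
C=cv2.imread("pics/side0.png")
c=cv2.resize(C[205:265,285:375],None,fx=5,fy=5,interpolation=cv2.INTER_CUBIC); e=cv2.resize(C[130:190,330:420],None,fx=5,fy=5,interpolation=cv2.INTER_CUBIC)
cv2.imwrite("pics/c2.png",np.vstack([c,e])[:600])
a=A[180:290,225:380]; cv2.imwrite("pics/c3.png",cv2.resize(a,None,fx=5,fy=5,interpolation=cv2.INTER_CUBIC))
```

```text
[316 212  37  45 985]
seal rgb ((553.93212890625, 31.854692459106445), (83.8969497680664, 67.98208618164062), 0.6467970013618469)
boss top cam 414 ((554.76025390625, 32.154396057128906), (59.53773498535156, 42.67281723022461), 1.1655367612838745)
boss top cam 489 ((555.1077270507812, 32.255645751953125), (60.339012145996094, 49.59186553955078), 1.2767095565795898)
hump 4632 ((558.1950073242188, 161.87216186523438), (146.52076721191406, 107.28234100341797), 0.9366246461868286)
deck 4006 ((554.7322387695312, 26.340900421142578), (167.9011993408203, 127.97293090820312), 0.5925296545028687)
knob side 72 ((554.115966796875, 32.21953582763672), (36.53629684448242, 15.037131309509277), 77.49964904785156)
boss side 194 ((553.7557983398438, 32.53711700439453), (47.22954559326172, 60.67428970336914), 88.48876190185547)
cover side 254 ((589.0553588867188, -309.37109375), (67.78433990478516, 73.86437225341797), 82.40056610107422)
fin side 80 ((588.0074462890625, -310.16961669921875), (19.719621658325195, 46.91781997680664), 82.88186645507812)
```

View pics/c2.png

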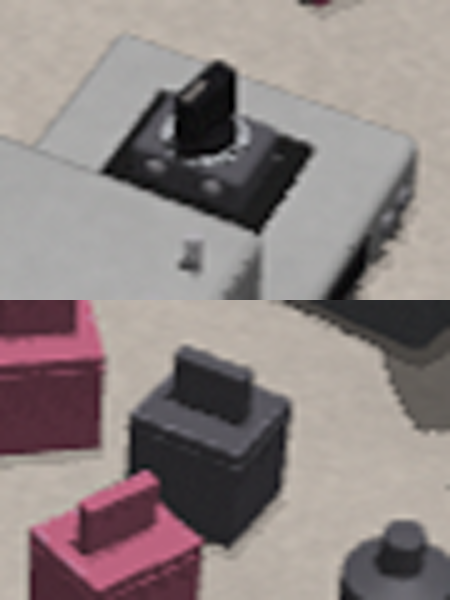

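View pics/c3.png

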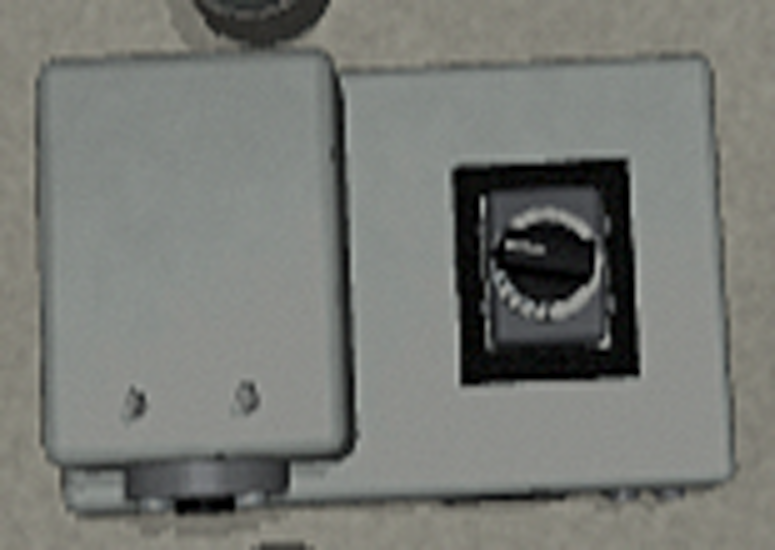

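```bash
cat >> h.py <<'E'
def Rj(deg):
    a=np.radians(deg); y=np.array([np.cos(a),np.sin(a),0]); z=np.array([0,0,-1.]); return np.c_[np.cross(y,z),y,z]
K=np.array([.5547,.0320]); YAW=0.9
np.set_printoptions(precision=3,suppress=True)
E
python3 - <<'E'
from h import *
R=robot.read_tcp_rot(); print(R,np.degrees(np.arctan2(R[1,1],R[0,1])))
for base in(168.5,-11.5):
    for t in (0,35,70,102,110):
        print(base,t,robot.ik([*K,.082],Rj(base+t)))
for a in(85,-95): print(a,robot.ik([.5900,-.309,.0675],Rj(a)))
for a in(90,-90): print(a,robot.ik([*K,.12],Rj(a)))
E
```

```text
[[-0.943 -0.332 -0.001]
 [-0.332  0.943  0.001]
 [ 0.     0.001 -1.   ]] 109.40454869335711
168.5 0 [ 23.496  17.355 -25.106   0.    -47.539 -34.996]
168.5 35 [ 23.496  17.355 -25.106   0.    -47.539   0.004]
168.5 70 [ 23.496  17.355 -25.106   0.    -47.539  35.004]
168.5 102 [ 23.496  17.355 -25.106   0.    -47.539  67.004]
168.5 110 [ 23.496  17.355 -25.106   0.    -47.539  75.004]
-11.5 0 [ 23.496  17.355 -25.106   0.    -47.539 145.004]
-11.5 35 None
-11.5 70 [  23.496   17.355  -25.106    0.     -47.539 -144.996]
-11.5 102 [  23.496   17.355  -25.106    0.     -47.539 -112.996]
-11.5 110 [  23.496   17.355  -25.106    0.     -47.539 -104.996]
85 [-10.905  27.184 -11.287   0.    -51.53  -84.095]
-95 [-10.905  27.184 -11.287   0.    -51.53   95.905]
90 [  23.496   14.811  -22.713    0.     -52.477 -113.496]
-90 [ 23.496  14.811 -22.713   0.    -52.477  66.504]
```

Run:
```python
from h import *
robot.move_gripper(0.45)
robot.goto([*K,.20],Rj(168.5)); print(robot.read_t())
robot.servo_line([*K,.083],speed=.1); print(robot.read_t(),robot.read_position(),robot.read_force())
p,d=robot.grab_frame("side"); cv2.imwrite("pics/s1.png",cv2.resize(p[150:300,250:420,::-1],None,fx=4,fy=4,interpolation=cv2.INTER_CUBIC))
```

```text
3.7
5.0167 [0.555 0.032 0.084] [-0.766 -0.454  0.941]
```

View pics/s1.png

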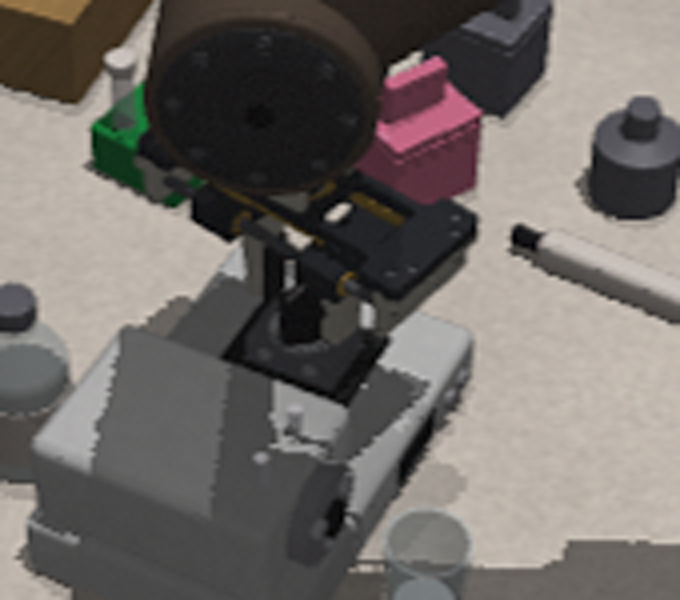

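The jaws straddle the knob bar at about (300,315), with the fingers clear of the skirt. Next: grip and turn it counter-clockwise in stages.

Run:
```python
from h import *
robot.move_gripper(0.0); print(robot.read_grip_width()*88,robot.read_position(),robot.read_force(),robot.read_ft_torque())
for t in(25,50,75,95,99,102,105):
    robot.servo_line([*K,.083],Rj(168.5+t),speed=.15)
    R=robot.read_tcp_rot()
    print(t,robot.read_t(),np.degrees(np.arctan2(R[1,1],R[0,1]))%360,robot.read_qpos()[5],robot.read_grip_width()*88,robot.read_position(),robot.read_force(),robot.read_ft_torque())
    if abs(robot.read_ft_torque()[2])>.6: break
```

```text
13.608171501833386 [0.555 0.032 0.083] [ 0.659 -0.385  1.007] [-0.171 -0.245 -0.034]
25 6.1917 193.35206315476995 -10.14538928944681 13.81206980400811 [0.555 0.032 0.083] [-1.837 -0.539  3.083] [-0.013  0.778  0.072]
50 6.775 218.40815658591436 14.916363485547217 14.056756180776802 [0.554 0.032 0.083] [-2.56  -1.336  5.198] [-0.188  1.397  0.005]
75 7.3583 243.4075978563073 39.9176855891881 13.748835959281543 [0.554 0.031 0.083] [-4.121 -2.45   5.684] [-0.804  1.599  0.038]
95 7.8583 263.4088546509603 59.91976350621023 13.942149498579827 [0.554 0.031 0.083] [-4.918 -3.161  6.41 ] [-1.481  1.49   0.014]
99 8.1083 267.4234609914916 63.933800908543084 13.992847237159511 [0.554 0.031 0.083] [-3.43  -4.073  6.568] [-1.596  1.479  0.064]
102 8.3583 270.41782977581704 66.92752973344098 14.013115416340586 [0.554 0.031 0.083] [-3.16  -3.674  6.79 ] [-1.764  1.43  -0.02 ]
105 8.6083 273.3299980031303 69.87115069707049 14.0079720398766 [0.554 0.031 0.083] [-3.012 -3.471  6.368] [-1.741  1.311 -0.719]
```

Run:
```python
from h import *
robot.dwell(.2); print(robot.read_ft_torque())
robot.move_gripper(0.4); print(robot.read_force(),robot.read_t())
robot.servo_line([*K,.18],speed=.15)
C=[.590,-.309]
robot.goto([*C,.18],Rj(-95)); 
p,d=robot.grab_frame("top"); cv2.imwrite("pics/t2.png",cv2.resize(p[180:290,225:380,::-1],None,fx=5,fy=5,interpolation=cv2.INTER_CUBIC))
np.save("pics/t2.npy",d); cv2.imwrite("pics/t2full.png",p[:,:,::-1])
W=cloud("top",d);x,y,z=W[...,0],W[...,1],W[...,2]
m=(np.hypot(x-.555,y-.032)<.03)&(z>.1); print(cv2.minAreaRect((W[m][:,:2]*1000).astype(np.float32)),robot.read_t())
```

```text
[-1.721  1.341 -0.69 ]
[-0.812 -0.153 -0.386] 9.425
((554.22265625, 31.627941131591797), (32.80152130126953, 13.955886840820312), 1.5421929359436035) 11.5667
```

View pics/t2.png

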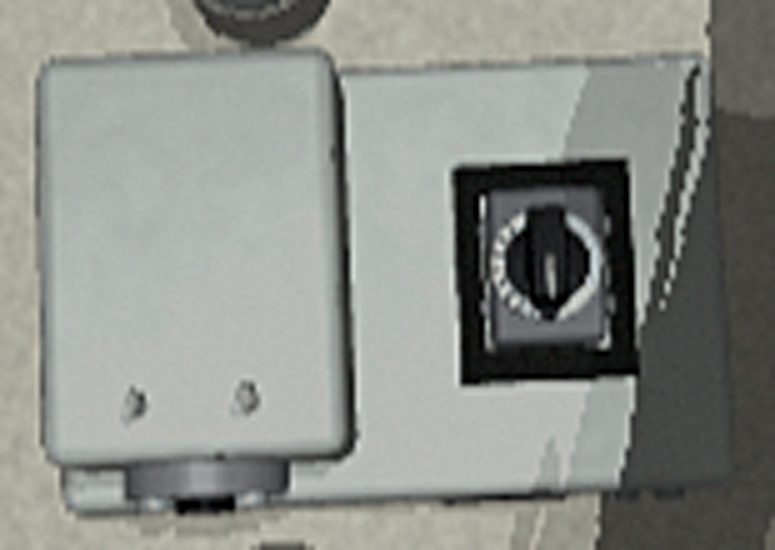

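View pics/t2full.png

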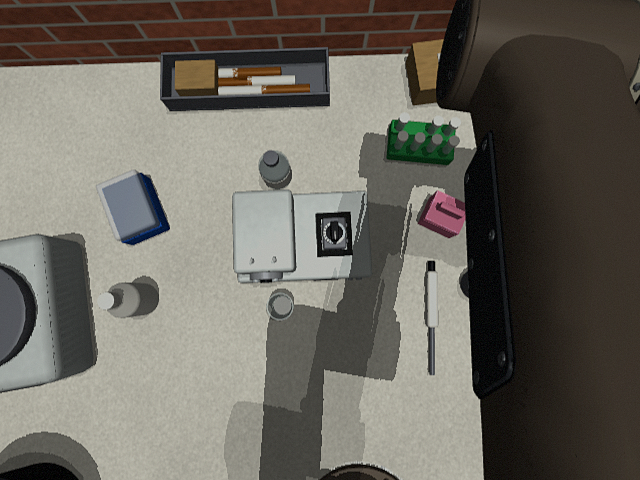

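The knob now points to the pump's front at (335,233), measuring 1.5° against a pump yaw of about 1°. Next: grasp the cover.

Run:
```python
from h import *
C=[.590,-.309]
f0=robot.read_force()
robot.servo_line([*C,.069],speed=.1); print(robot.read_force()-f0,robot.read_position())
robot.move_gripper(0.0); print(robot.read_grip_width()*88,robot.read_force()-f0,robot.read_position())
robot.servo_line([*C,.22],speed=.15)
robot.dwell(.3); print(robot.read_grip_width()*88,robot.read_force()-f0,robot.read_position())
robot.goto([*K,.20],Rj(-90+1.0)); print(robot.read_force(),robot.read_position(),robot.read_t())
for n in("top","side"):
    p,d=robot.grab_frame(n); cv2.imwrite(f"pics/{n}3.png",p[:,:,::-1]); np.save(f"pics/{n}3.npy",d)
    uv=pix(n,[[*K,.13]])[0].astype(int); x,y=uv-[70,60]
    cv2.imwrite(f"pics/{n}3c.png",cv2.resize(p[y:y+120,x:x+140,::-1],None,fx=5,fy=5,interpolation=cv2.INTER_CUBIC)); print(x,y)
```

```text
[0.151 0.201 0.355] [ 0.591 -0.309  0.07 ]
11.560068244470873 [-0.009  0.67  -1.098] [ 0.59  -0.309  0.069]
11.999668765143605 [ 0.175  0.45  -1.531] [ 0.59  -0.309  0.219]
[-0.006 -0.97  -0.866] [0.555 0.031 0.2  ] 16.0917
264 167
255 154
```

View pics/side3c.png

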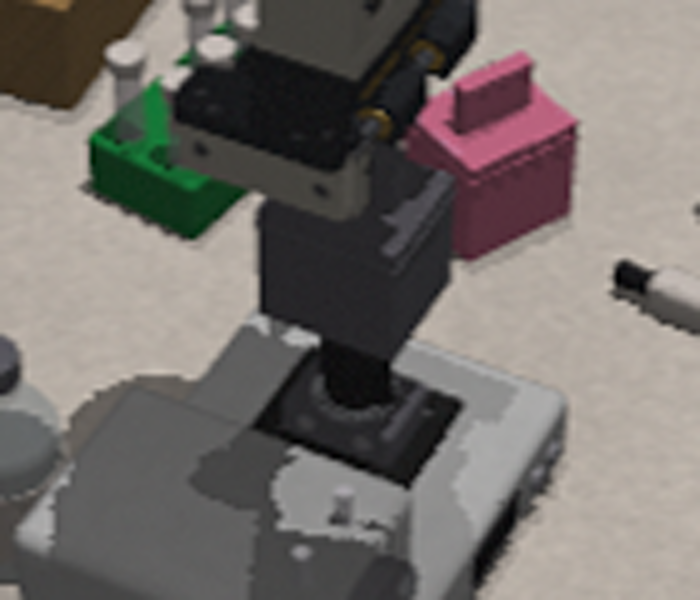

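View pics/top3.png

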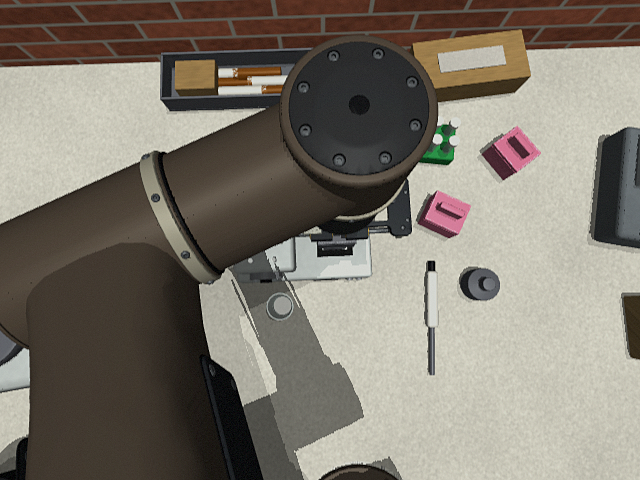

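Run:
```python
from h import *
d=np.load("pics/side3.npy"); W=cloud("side",d);x,y,z=W[...,0],W[...,1],W[...,2]
m=(np.hypot(x-.555,y-.032)<.06)&(z>.142)&(z<.190)
P=W[m]; c=np.array(K); 
for dim,sgn in((1,1),(0,-1)):
    q=(P[:,dim]-c[dim])*sgn; half=.0305 if dim==1 else .035; o=P[:,1-dim]-c[1-dim]
    s=P[(abs(q-half)<.006)&(abs(o)<.025)]
    for _ in range(3):
        A=np.c_[s[:,1-dim]-c[1-dim],s[:,2]-.165,np.ones(len(s))]; co,*_=np.linalg.lstsq(A,s[:,dim],rcond=None); r=s[:,dim]-A@co; s=s[abs(r)<2.5*r.std()+1e-4]
    print("face",dim,len(s),"slope(deg) horiz,vert",np.degrees(co[:2]),"pos",co[2],"centre",co[2]-sgn*half,r.std())
print("range z",z[(np.hypot(x-.555,y-.032)<.06)&(z>.118)&(z<.19)].min())
# boss top & knob & seal from side now
m=(np.hypot(x-.555,y-.032)<.05)&(z>.12)&(z<.2); 
m0=np.load("pics/Wside.npy"); s=m0[(np.hypot(m0[...,0]-.555,m0[...,1]-.032)<.05)&(m0[...,2]>.0665)&(m0[...,2]<.0705)]; print(len(s),s.min(0),s.max(0))
```

```text
face 1 288 slope(deg) horiz,vert [1.384 1.696] pos 0.06057860916573235 centre 0.03007860916573235 0.001645323938347268
face 0 139 slope(deg) horiz,vert [-0.735 -0.524] pos 0.520289212269451 centre 0.555289212269451 0.0007850117897849119
range z 0.12863721771718722
106 [0.523 0.008 0.067] [0.584 0.055 0.07 ]
```

```bash
cat >> h.py <<'E'
np.set_printoptions(precision=4,suppress=True)
XY=np.array([.5542,.0322])
E
python3 - <<'E'
from h import *
T=XY.copy(); f0=robot.read_force(); m0=robot.read_ft_torque(); print("f0",f0,m0)
cmd=T.copy()
robot.servo_line([*cmd,.165],Rj(-89),speed=.1); robot.dwell(.1)
p=robot.read_position(); print(p); cmd+=T-p[:2]
for z in(.150,.145,.141,.139,.137,.135,.133,.131,.130,.129):
    robot.servo_line([*cmd,z],Rj(-89),speed=.04)
    f=robot.read_force()-f0
    print(round(robot.read_t(),2),z,robot.read_position(),f,robot.read_ft_torque()-m0)
    if f[2]>5 or np.hypot(*f[:2])>5: break
E
```

```text
f0 [-0.0334 -0.4877 -1.5703] [-0.0927  0.0826 -0.0153]
[0.5548 0.0322 0.1657]
17.32 0.15 [0.5535 0.0322 0.1498] [0.2797 0.2097 0.712 ] [0.017  0.1083 0.0465]
17.59 0.145 [0.5534 0.0322 0.1447] [0.0446 0.4998 0.1522] [ 0.0024  0.0338 -0.0123]
17.84 0.141 [0.5534 0.0322 0.1407] [1.556  1.3065 0.8457] [-0.0048  0.0292  0.025 ]
18.09 0.139 [0.5535 0.0322 0.1389] [-1.063   0.8659  0.7749] [-0.0372  0.0584 -0.0458]
18.34 0.137 [0.5535 0.0322 0.1369] [0.843 0.244 0.912] [-0.0557  0.0595 -0.0301]
18.59 0.135 [0.5535 0.0322 0.1348] [-0.1238  0.2461  0.789 ] [-0.0111  0.0703  0.0173]
18.84 0.133 [0.5535 0.0322 0.1328] [-0.0508  0.2548  0.3981] [-0.0523  0.0807 -0.047 ]
19.09 0.131 [0.5535 0.0322 0.1309] [ 0.2296  0.5539 -0.4627] [-0.0156  0.0107  0.0268]
19.34 0.13 [0.5537 0.0322 0.1301] [ 0.0416 -0.1592  0.9522] [-0.1282 -0.0691 -0.004 ]
19.59 0.129 [0.5538 0.032  0.1293] [ 0.8142 -2.1708  4.0019] [-0.9607 -0.0417  0.037 ]
```

The cover slipped over the boss with no side force and is now touching the balls at the expected height. Press on.

Run:
```python
from h import *
p=robot.read_position(); cmd=XY-[.0004,0]; f0=np.array([-.03,-.49,-1.57])
for z in np.arange(.128,.1125,-.001):
    robot.servo_line([*cmd,z],Rj(-89),speed=.03)
    f=robot.read_force()-f0
    print(round(robot.read_t(),2),round(z,4),robot.read_position(),f,robot.read_ft_torque(),round(robot.read_grip_width()*88,2))
    if f[2]>18 or np.hypot(*f[:2])>8 or (z<.121 and f[2]>9.5): break
```

```text
19.84 0.128 [0.5539 0.0319 0.1281] [ 0.9642 -2.9794  3.44  ] [-1.6969 -0.148   0.0503] 11.56
20.09 0.127 [0.554  0.0321 0.1271] [-0.1273 -3.2159  4.3406] [-1.6799 -0.1842 -0.0024] 12.11
20.34 0.126 [0.554  0.0322 0.1261] [ 0.9734 -3.564   4.3093] [-1.7623 -0.297   0.0253] 11.79
20.59 0.125 [0.5539 0.0322 0.1249] [ 2.3957 -3.3057  2.8961] [-1.8048 -0.657  -0.0162] 11.2
20.84 0.124 [0.5538 0.0322 0.1236] [ 2.0719 -3.5381  0.3772] [-1.8553 -1.2018 -0.0168] 11.72
21.09 0.123 [0.5537 0.0322 0.1224] [ 3.8112 -3.742  -2.6126] [-1.8504 -1.4532  0.0274] 11.55
21.34 0.122 [0.5535 0.0322 0.1212] [ 3.7235 -3.5443 -4.3606] [-1.7694 -1.4476  0.0246] 11.96
21.59 0.121 [0.5532 0.032  0.1202] [ 3.4975 -4.0406 -3.005 ] [-2.0034 -1.1855  0.0737] 12.22
21.84 0.12 [0.5531 0.0319 0.1192] [ 3.1519 -4.7265 -3.0495] [-2.133  -1.0483 -0.0008] 12.03
22.09 0.119 [0.5531 0.0319 0.1185] [ 1.7343 -4.9205 -0.988 ] [-2.1543 -0.6546  0.0564] 12.07
22.34 0.118 [0.5533 0.0321 0.118 ] [-1.2969 -4.4756  3.4857] [-1.9025  0.3995 -0.003 ] 11.87
22.59 0.117 [0.5535 0.0321 0.1174] [-2.1543 -3.9139  7.7516] [-1.5995  1.2454 -0.0404] 11.62
22.84 0.116 [0.5536 0.0322 0.1167] [-2.8894 -3.4366 10.3569] [-1.4026  1.5145  0.0409] 11.71
```

Run:
```python
from h import *
robot.dwell(.3); print(robot.read_force(),robot.read_position())
n="side"; p,d=robot.grab_frame(n); np.save("pics/side4.npy",d)
uv=pix(n,[[*K,.08]])[0].astype(int); x,y=uv-[60,55]
cv2.imwrite(f"pics/s4c.png",cv2.resize(p[y:y+110,x:x+120,::-1],None,fx=5,fy=5,interpolation=cv2.INTER_CUBIC)); print(x,y)
W=cloud("side",d);x,y,z=W[...,0],W[...,1],W[...,2]
m=(np.hypot(x-.555,y-.032)<.06)&(z>.060)&(z<.108)
P=W[m]; c=np.array(K)
for dim,sgn in((1,1),(0,-1)):
    q=(P[:,dim]-c[dim])*sgn; half=.0305 if dim==1 else .035; o=P[:,1-dim]-c[1-dim]
    s=P[(abs(q-half)<.006)&(abs(o)<.025)]
    for _ in range(3):
        A=np.c_[s[:,1-dim]-c[1-dim],s[:,2]-.085,np.ones(len(s))]; co,*_=np.linalg.lstsq(A,s[:,dim],rcond=None); r=s[:,dim]-A@co; s=s[abs(r)<2.5*r.std()+1e-4]
    print("face",dim,len(s),"slope(deg)",np.degrees(co[:2]),"centre",co[2]-sgn*half,r.std())
m=(abs(x-.555)<.04)&(abs(y-.032)<.04)&(z>.108)&(z<.125); s=W[m]; print("top z",len(s),np.median(s[:,2]))
```

```text
[-3.8089 -4.0041  9.2249] [0.5536 0.0322 0.1167]
265 174
face 1 260 slope(deg) [1.264  0.6469] centre 0.030994169668453045 0.0016994841194514746
face 0 120 slope(deg) [-1.4805 -0.3023] centre 0.5538194836425261 0.0007674794213620799
top z 291 0.11457999512161672
```

View pics/s4c.png

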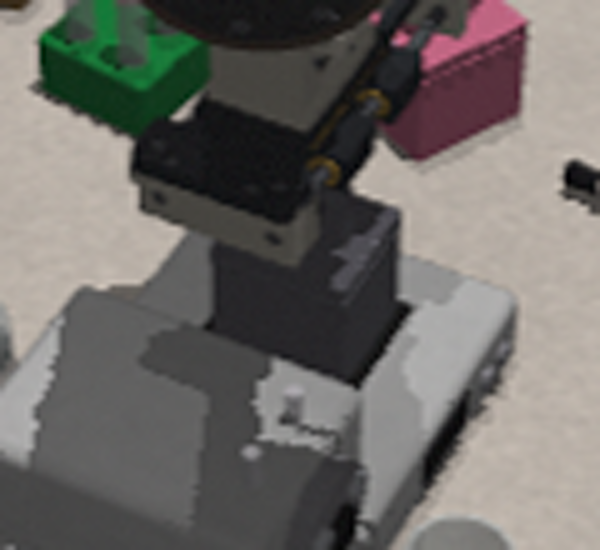

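The side view shows the cover sitting flush on the seal, at about (300,280) in the crop. The face fits show it upright to within 1° and square. One more force check, then I'll hand it in.

Run:
```python
from h import *
for _ in range(4):
    robot.dwell(.15); print(robot.read_force(),robot.read_position(),robot.read_grip_width()*88)
robot.job_done(); print(robot.read_t())
```

```text
[-2.5844 -3.0235  9.9997] [0.5536 0.0322 0.1167] 11.65450180478907
[-3.8217 -3.1538  8.5554] [0.5536 0.0322 0.1167] 12.49590561405275
[-2.6034 -2.8575  8.2645] [0.5536 0.0322 0.1167] 11.692644097796643
[-3.326  -3.6356  8.0682] [0.5536 0.0322 0.1167] 12.065152419641098
the job is handed in; nothing more can be done
the job is handed in; nothing more can be done
```

The knob is back at its zero stop, the cover is snapped on, and I handed the job in with the fingers still gripping the fin and pushing down. The job took about 24 s of the 72 s allowed. No verdict is reported.

- **Knob:** I turned it about 102° counter-clockwise until the stop pushed back (about 0.7 N m on the tool). In the camera it then measured 1.5°, against a pump yaw of about 1°, so it is well within the limit.
- **Cover:** the rim is at about 47.7 mm, which is 3.3 mm below the seat. It is centred within about 1.5 mm by the side camera, upright and square to within about 1°.
- **Push:** the wrist force held between 8.1 and 10.0 N downward, drifting to the lower end over the last 0.6 s. I did not measure the seal force directly, but the cover's weight and the latch's pull should add to that push.

**Checks that disagreed:**
- **Snap force:** I only saw about 4 N while pressing past the balls, not the 7 to 13 N expected. The readings were 1 mm apart and one side may have gone first. The later downward pull (about −4 N), the rise again on the seal and the final height all fit a real snap.
- **Side force:** about 3 to 4 N remains in both x and y on the tool.

I did not move anything else. I saw nothing else shifted in the pictures, but I did not measure the other items at the end.

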